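# Shut the dust flap of the tool organiser under its lip

### The arm

A 6-joint arm with a two-finger parallel gripper is mounted at the origin on the work surface. World frame = base frame: x ahead of the robot, y to its left, z up, the work surface at z = 0. Lengths are in m, angles in rad, forces in N, time in s.
With the tool pointing down it reaches from about 0.3 to 0.75 m from the base axis. Payload 8.5 kg.
Tool frame: the origin (TCP) lies at the very end of the fingers, on their centre line; the grasp point (between the pads) lies r.hold_point_z behind it (r.hold_point_z is the distance from the TCP to the grasp point, in m); z points along the fingers, y is the line along which they close (so a half turn about z gives the same grasp; the last joint's range is limited). The gripper opens to 85 mm and grips with 20 to 120 N. Pads are 22 mm wide; open, the fingers measure 114 mm over their backs; the gripper's body (76 mm by 85 mm) begins 54 mm behind the grasp point. The pads swing forward as they close: fully open they stand 13 mm farther back than shut.
Start: joints at [1.025, 0.381, 1.297, -0, 1.464, -0.215], TCP at [0.179, 0.52, 0.231] pointing down, gripper open.
Joint ranges: [-3.11, 3.11], [-0.89, 2.33], [0.22, 2.48], [-1.42, 4.56], [0.17, 2.85], [-2.88, 2.88]. Speed limits (rad/s): [2.39, 2.39, 3.14, 3.14, 3.14, 3.14].

### API

Orientations are given as a 3x3 rotation matrix whose columns are the frame's x, y, z axes.
In Python, from station import r gives the robot as it stands.
- The arm moves only by the tool play_rows, never from a script. Its argument "steps" is a list of rows, each an object with "linear": the shift along the tool's x, y, z in mm, a list of three; "rot": the turn, a rotation vector about the tool's x, y, z in degrees, a list of three; "hand": the gripper's target within -1 to 1 (fully open at 1, half-way at 0, shut at -1). In form: [{"linear": [x, y, z], "rot": [wx, wy, wz], "hand": hand}, ...]. A call has 1 to 12 rows; each row shifts and turns the commanded pose from where the row before left it, along the tool's axes as they then stand; what a row does not reach is not made up. A row lasts 1/12 s, in which the tool goes at most 41.7 mm and 7.16 degrees, less where a joint would pass 70% of its speed; a pose out of reach is approached as far as the arm can. A call with a gripper value outside its range is refused whole. The fingers move at their own pace and stop on an object; the grip force is fixed at half the most. Time passes only in rows, so rows that do not move let the fingers close. It gives the time, the measured TCP pose, the force, the opening and the grip force at its end, in the units of the state.
- r.get_state(): the state, without advancing time (a new reading comes with each control period).
- r.camera(name): name is "scene" or "top" or "wrist"; returns the picture (400x640x3 uint8, red, green, blue); there is no depth.
- r.calibration(name): a dict with "fx", "fy", "cx", "cy" (pixels), "rvec" (rotation vector, rad) and "tvec" (3), from world to camera coordinates, as OpenCV has them. Camera axes: x right, y down, z forward; pixel columns grow to the right and rows downward; lengths in m; the calibration is good to about 2 mm. The wrist camera is an equidistant fisheye: a pixel r from the principal point sees the ray r / f radians off the axis. A picture is of the moment at which its call begins: read the wrist's pose just before it. calibration takes no time and is no camera call; for the wrist camera it gives the pose at the moment of the call.
- r.close_job(): hands the job in; it is judged then, once.
The state is a dict: "time": time; "qpos": joint angles; "qvel": joint speeds; "tau": joint torques, N m; "ee_pos": TCP position; "ee_rot": TCP orientation; "contact_force": force on the tool from outside, world axes, zero at the start; "ft_torque": the same for the moment, N m; "gripper_width": finger opening in m; "gripper_force": force on a finger pad.
Only numpy, scipy, OpenCV 4.12 (cv2) and the standard library are available. Lean on these libraries where they do the work, as an engineer would, in place of code of your own. Each camera call takes 0.05 s, during which the arm holds its last target. There are 200 camera calls.

### The job

The white dust flap of the green tool organiser stands open. With the fingertips, fold it over by pushing on its outer face only (do not pinch it), press it down flat and push it along, for which it has a black thumb catch, until its free edge is fully home beneath the green retaining lip and the flap stays shut by itself when you take your hand away. Leave the tin, the vase, the callipers and the modelling tool where they are.

Things in the scene. Friction and masses are not known exactly. Their poses are not given: they have to be found in the camera images.
- organiser: green plastic two-tier organiser, 155 (x) by 200 (y) by 130 mm high; does not move. Origin on the bench below its middle; z up, x from hinge side to lip side. Hinge side wall at x = -75, lip wall at x = +80, side walls at y = -100 and +100 mm. The open top, rim at z = 118 mm, is what the flap closes. Hinge lugs on the side walls: x -78 to -38, y 94 to 100 either side, up to z = 131.5 mm.
- hinge_line (a point): middle of the hinge axis with the flap drawn fully back (hinge_bar = 0): organiser frame x -66, y 0, z 120.5 mm; fixed to the organiser, same axes. The hinge axis runs along y.
- hinge_bar (a joint): how far the hinge pin has slid in the slots of the lugs toward the lip (organiser +x), in m: 0 = drawn back (starts at 0 to 0.002), 0.016 = end of the slots, flap fully home. The slots rub with about 3 N; the pin stays where it is left.
- flap (a joint): angle of the white flap, rad: 0 flat, pi/2 upright, more = leaning back, away from the lip (stop at 2.1). Let go flat, a light spring (0.09 N m) lifts it to about 0.5, unless its edge is under the lip. Plate 3 mm thick, 185 mm wide along y, middle plane through the hinge axis, free edge 122 mm from the axis. Outer face: the upper one when shut; while open, the one away from the lip.
- flap_edge (a point): middle of the flap's free edge, in its mid-thickness; x axis from the hinge to the free edge, y along the edge, z out of the outer face. With the flap flat and drawn back it is at organiser x 56, z 120.5 mm; fully home at x 72.
- thumb_catch (a point): foot of the black thumb catch on the flap's outer face, at the middle of its step, 80 mm from the hinge axis (axes as flap_edge). The catch is 60 mm wide along y: a step 6 mm high facing the hinge, then a ramp down over 20 mm toward the free edge. A fingertip on the outer face just on the hinge side of the step can push the flap toward the lip.
- lip_edge (a point): underside of the retaining lip, middle of the inner edge of its flat part: organiser x 64, y 0, z 125.5 mm, same axes. Lip rigid, 122 mm wide along y, 4 mm thick, reaching 16 mm outward to the lip wall; a flared lead-in rises 6 mm inward. The flat flap has 3.5 mm free height under it; pushed toward the lip before it is flat, it butts on the lip or rides over it.
- flap_liner: pale stiffening panel, 107 by 176 mm, 2 mm thick, on the inner face of the flap (5 mm short of the edges); not to be touched by the robot. Origin on the hinge axis, axes as flap_edge.
- tin: aluminium tin with a screw-top lid, 75 mm across, 64 mm high, origin at the middle of its underside, beside the organiser
- vase: bisque vase, up to 92 mm across, 150 mm high, origin at the middle of its underside, beside the organiser
- callipers: yellow plastic callipers lying flat, 165 by 100 mm, 9 mm high, origin beneath their middle
- modelling_tool: rosewood modelling tool lying flat, 190 mm long, 9 mm high, origin beneath its middle

How it is judged:
By the outcome, as a careful person would: the job done as asked, in the order asked, and still so for the second after the job is handed in, with the robot touching nothing.
It also fails if it takes over 42 s, if anything falls off the work surface, if the arm or the gripper's body presses on something with over 40 N, if the wrist force passes 120 N, or if a joint passes its speed limit or range.

## Working session

There is one attempt and no reset: what is moved stays moved. The work goes in short steps, Python scripts to look and compute and a tool call to move; the robot and the scene stay as the last step left them, time stands still between calls to the robot, and variables do not carry over. Pictures are saved under pics/ and viewed, at most 10 in all, crops included, and the job is handed in when it is done.

Besides the shell and the picture viewer there is one more tool, called after "Request:" by a JSON object that holds its "name" and its "arguments". play_rows: Moves the arm, as the interface text tells. Its arguments: {"type":"object","properties":{"steps":{"type":"array"}},"required":["steps"]}

```bash
mkdir -p pics; ls; python3 - <<'E'
from station import r
import cv2,numpy as np
for n in("scene","top"):
    cv2.imwrite(f"pics/{n}0.png",r.camera(n)[:,:,::-1]); c=r.calibration(n); print(n,c)
s=r.get_state(); print(s['time'],s['ee_pos'],s['ee_rot'],s['gripper_width'],r.hold_point_z)
E
```

```text
pics
scene {'fx': 410.61495771155256, 'fy': 410.61495771155256, 'cx': 312.59461472809033, 'cy': 201.3416130160108, 'rvec': array([ 1.97025426,  1.36422842, -0.60696954]), 'tvec': array([-0.19602111, -0.2617019 ,  1.22139007])}
top {'fx': 443.5479897307008, 'fy': 443.5479897307008, 'cx': 323.2254411958933, 'cy': 198.43960618607912, 'rvec': array([ 2.16090646, -2.12008667,  0.20478413]), 'tvec': array([-0.00632741,  0.55476761,  0.9259404 ])}
0.1 [0.17851633 0.51996015 0.23078984] [[-9.45782929e-01  3.24798775e-01 -6.37595437e-04]
 [ 3.24799304e-01  9.45782338e-01 -1.08681145e-03]
 [ 2.50031475e-04 -1.23497827e-03 -9.99999206e-01]] 0.08535932172562923 0.0187
```

View pics/scene0.png

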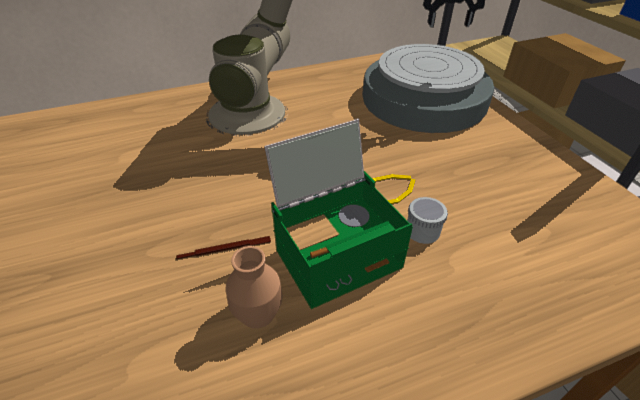

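View pics/top0.png

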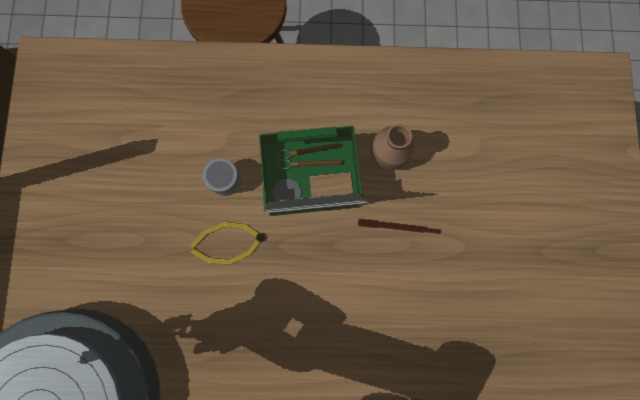

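The scene view shows the flap upright (top edge 268,147 to 360,122), its lip on the far side from the robot. In the top view the rim corners are at about (261,134) and (356,127), with the flap line from (265,208) to (367,201). The tin (221,177) and the vase (393,147) stand on either side.

```bash
cat > h.py <<'E'
import numpy as np,cv2
from station import r
def ray(n,p,z):
    c=r.calibration(n);R=cv2.Rodrigues(c['rvec'])[0];C=-R.T@c['tvec']
    d=R.T@np.array([(p[0]-c['cx'])/c['fx'],(p[1]-c['cy'])/c['fy'],1]);return C+d*(z-C[2])/d[2]
def proj(n,P):
    c=r.calibration(n);K=np.array([[c['fx'],0,c['cx']],[0,c['fy'],c['cy']],[0,0,1]])
    return cv2.projectPoints(np.float64(P).reshape(-1,1,3),c['rvec'],c['tvec'],K,None)[0][:,0]
E
python3 - <<'E'
from h import *
for n,(x0,y0,x1,y1) in {"scene":(250,110,430,315),"top":(250,110,380,220)}.items():
    im=cv2.imread(f"pics/{n}0.png");hsv=cv2.cvtColor(im,cv2.COLOR_BGR2HSV)
    m=cv2.inRange(hsv,(45,100,20),(85,255,255));cs=cv2.findContours(m,0,2)[0];k=max(cs,key=cv2.contourArea)
    print(n,cv2.approxPolyDP(cv2.convexHull(k),2,True)[:,0].tolist())
    k=4 if n=="top" else 2.9
    cv2.imwrite(f"pics/{n}c.png",cv2.resize(im[y0:y1,x0:x1],None,fx=k,fy=k,interpolation=2))
for p in[(261,134),(356,127),(363,203),(266,210)]: print(p,ray("top",p,.118))
c=r.calibration("top");print(-cv2.Rodrigues(c['rvec'])[0].T@c['tvec'])
E
```

```text
scene [[364, 171], [411, 223], [402, 267], [311, 308], [277, 251], [272, 203]]
top [[362, 191], [361, 194], [301, 196], [262, 171], [260, 135], [351, 126]]
(261, 134) [0.67591445 0.1373098  0.118     ]
(356, 127) [ 0.69596236 -0.06055195  0.118     ]
(363, 203) [ 0.53487588 -0.07556692  0.118     ]
(266, 210) [0.51649426 0.12067537 0.118     ]
[0.38852128 0.02147846 1.00685781]
```

View pics/topc.png

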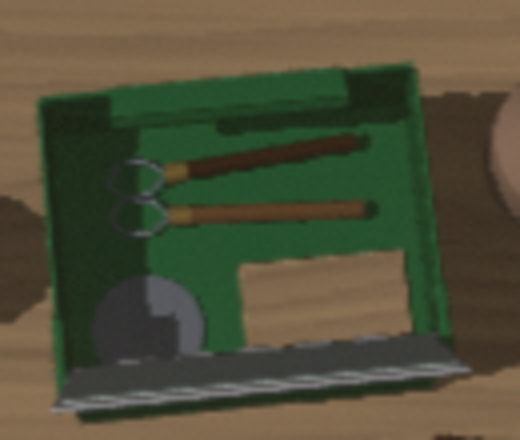

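View pics/scenec.png

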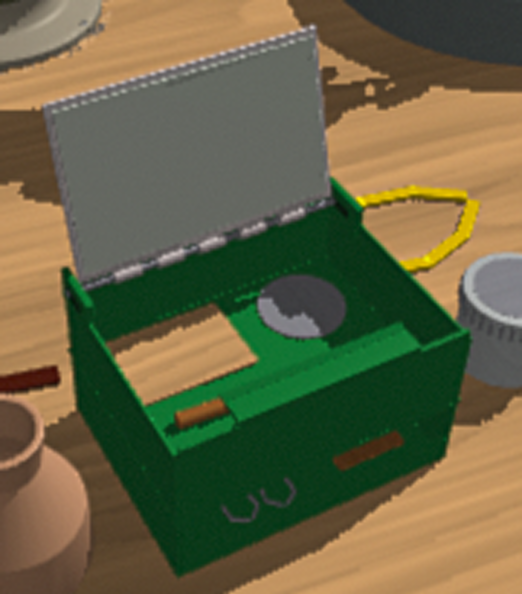

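```bash
cat >> h.py <<'E'
def tri(a,b):
    P=[];u=[]
    for n,p in(("top",a),("scene",b)):
        c=r.calibration(n);P.append(np.c_[cv2.Rodrigues(c['rvec'])[0],c['tvec']]);u.append([(p[0]-c['cx'])/c['fx'],(p[1]-c['cy'])/c['fy']])
    X=cv2.triangulatePoints(P[0],P[1],np.array(u[0]),np.array(u[1]))[:,0];return X[:3]/X[3]
E
python3 - <<'E'
from h import *
T=lambda x,y:(250+(x+.5)/4-.5,110+(y+.5)/4-.5)
S=lambda x,y:(250+(x+.5)/2.9-.5,110+(y+.5)/2.9-.5)
for n,t,s in[("cornL",(40,98),(467,335)),("cornR",(413,65),(175,452)),("flapL",(53,410),(316,28)),("flapR",(469,369),(45,105)),("lipinL",(113,118),(412,343) ),("lipinR",(347,100),(232,415))]:
    X=tri(T(*t),S(*s));print(n,X.round(4),(proj("top",X)-T(*t)).round(1),(proj("scene",X)-S(*s)).round(1))
E
```

```text
cornL [0.6742 0.1395 0.1221] [[0.1 0. ]] [[ 0.1 -0. ]]
cornR [ 0.6963 -0.0536  0.1236] [[0. 0.]] [[ 0. -0.]]
flapL [0.4962 0.114  0.2359] [[-0.7 -0.3]] [[-0.7  0.1]]
flapR [ 0.5178 -0.068   0.2372] [[-0.8 -0.2]] [[-0.9  0. ]]
lipinL [0.6662 0.1042 0.1201] [[-1.2 -0.6]] [[-1.5  0.2]]
lipinR [ 0.679  -0.0166  0.1194] [[-1.4 -0.5]] [[-1.9  0.1]]
```

```bash
cat >> h.py <<'E'
from scipy.spatial.transform import Rotation as Ro
C=np.array([.6058,.0338,0]);yaw=.1157
A=Ro.from_euler('z',yaw).as_matrix()
def pose(x,z,phi,y=0):
    f=np.radians(phi);Z=np.array([np.sin(f),0,-np.cos(f)]);Y=np.array([0,1.,0]);X=np.cross(Y,Z)
    return C+A@np.array([x,y,z])/1e3, A@np.c_[X,Y,Z]
def cur():
    s=r.get_state();p,R=s['ee_pos'],np.array(s['ee_rot']);o=A.T@(p-C)*1e3;z=A.T@R[:,2]
    print('t',round(s['time'],2),'org',o.round(1),'tilt',np.degrees(np.arctan2(z[0],-z[2])).round(1),'F',(A.T@np.array(s['contact_force'])).round(1),'q',np.round(s['qpos'],2),'w',round(s['gripper_width'],3));return p,R
def rows(a,b,n):
    (p,R),(q,S)=a,b;w=(Ro.from_matrix(R.T@S)).as_rotvec()
    for i in range(n):
        pn=p+(q-p)/(n-i);l=R.T@(pn-p)*1e3;p=pn;R=R@Ro.from_rotvec(w/n).as_matrix();print(l.round(1),np.degrees(w/n).round(1))
E
python3 - <<'E'
from h import *
c=cur();rows(c,pose(-200,260,0),18)
for th in(107,90,60): f=np.radians(th);print(th,-65+60*np.cos(f)-1.5*np.sin(f),120.5+60*np.sin(f)+1.5*np.cos(f))
E
```

```text
t 0.1 org [-368.3  532.2  230.8] tilt -0.0 F [ 0.5 -0.7 -0. ] q [ 1.02  0.38  1.3  -0.    1.46 -0.22] w 0.085
[-21.2 -22.6  -1.6] [-0.  -0.  -1.4]
[-20.6 -23.2  -1.6] [-0.  -0.  -1.4]
[-20.1 -23.7  -1.6] [-0.  -0.  -1.4]
[-19.5 -24.1  -1.6] [-0.  -0.  -1.4]
[-18.9 -24.6  -1.6] [-0.  -0.  -1.4]
[-18.2 -25.1  -1.6] [-0.  -0.  -1.4]
[-17.6 -25.5  -1.6] [-0.  -0.  -1.4]
[-17.  -26.   -1.6] [-0.  -0.  -1.4]
[-16.3 -26.4  -1.6] [-0.  -0.  -1.4]
[-15.7 -26.8  -1.6] [-0.  -0.  -1.4]
[-15.  -27.1  -1.6] [-0.  -0.  -1.4]
[-14.3 -27.5  -1.6] [-0.  -0.  -1.4]
[-13.6 -27.9  -1.6] [-0.  -0.  -1.4]
[-12.9 -28.2  -1.6] [-0.  -0.  -1.4]
[-12.2 -28.5  -1.6] [-0.  -0.  -1.4]
[-11.5 -28.8  -1.6] [-0.  -0.  -1.4]
[-10.8 -29.1  -1.6] [-0.  -0.  -1.4]
[-10.1 -29.3  -1.6] [-0.  -0.  -1.4]
107 -83.97675941730874 177.43972780069805
90 -66.5 180.5
60 -36.29903810567665 173.21152422706632
```

Request:
{"name": "play_rows", "arguments": {"steps": [{"linear": [-21,-23,-2],"rot": [0,0,-1.4],"hand": -1},{"linear": [-21,-23,-2],"rot": [0,0,-1.4],"hand": -1},{"linear": [-20,-24,-2],"rot": [0,0,-1.4],"hand": -1},{"linear": [-19,-24,-2],"rot": [0,0,-1.4],"hand": -1},{"linear": [-19,-25,-2],"rot": [0,0,-1.4],"hand": -1},{"linear": [-18,-25,-2],"rot": [0,0,-1.4],"hand": -1},{"linear": [-18,-26,-2],"rot": [0,0,-1.4],"hand": -1},{"linear": [-17,-26,-2],"rot": [0,0,-1.4],"hand": -1},{"linear": [-16,-26,-2],"rot": [0,0,-1.4],"hand": -1},{"linear": [-16,-27,-2],"rot": [0,0,-1.4],"hand": -1},{"linear": [-15,-27,-2],"rot": [0,0,-1.4],"hand": -1},{"linear": [-14,-28,-2],"rot": [0,0,-1.4],"hand": -1}]}}

```text
time: 1.1
ee_pos: [0.3299, 0.1776, 0.2553]
ee_rot: [[-0.999, 0.036, -0.0], [0.036, 0.999, -0.0], [0.0, -0.0, -1.0]]
contact_force: [0.8, 0.4, 0.6]
gripper_width: -0.0
gripper_force: 0.0
```

Request:
{"name": "play_rows", "arguments": {"steps": [{"linear": [-14,-28,0],"rot": [0,0,-1.4],"hand": -1},{"linear": [-13,-28,0],"rot": [0,0,-1.4],"hand": -1},{"linear": [-12,-28,0],"rot": [0,0,-1.4],"hand": -1},{"linear": [-11,-29,0],"rot": [0,0,-1.4],"hand": -1},{"linear": [-11,-29,0],"rot": [0,0,-1.4],"hand": -1},{"linear": [-10,-29,0],"rot": [0,0,-1.4],"hand": -1},{"linear": [0,0,0],"rot": [0,-6,0],"hand": -1},{"linear": [0,0,0],"rot": [0,-6,0],"hand": -1},{"linear": [0,0,0],"rot": [0,-6,0],"hand": -1},{"linear": [0,0,0],"rot": [0,-6,0],"hand": -1},{"linear": [0,0,0],"rot": [0,-6,0],"hand": -1},{"linear": [0,0,0],"rot": [0,0,0],"hand": -1}]}}

```text
time: 2.1
ee_pos: [0.4023, 0.0102, 0.2538]
ee_rot: [[-0.861, -0.107, 0.498], [-0.092, 0.994, 0.055], [-0.501, 0.001, -0.866]]
contact_force: [-1.0, -0.1, -0.4]
gripper_width: -0.0003
gripper_force: 0.0
```

```bash
python3 - <<'E'
from h import *
c=cur();rows(c,pose(-150,180,55),12)
E
```

```text
t 2.1 org [-204.9    0.   253.8] tilt 30.0 F [-1.   0.  -0.4] q [-0.46 -0.12  1.94  0.35  0.9  -2.3 ] w -0.0
[-0.9  0.   7.6] [-0.  -2.1 -0. ]
[-0.6  0.   7.6] [-0.  -2.1 -0. ]
[-0.3  0.   7.7] [-0.  -2.1 -0. ]
[-0.   0.   7.7] [-0.  -2.1 -0. ]
[0.2 0.  7.7] [-0.  -2.1 -0. ]
[0.5 0.  7.6] [-0.  -2.1 -0. ]
[0.8 0.  7.6] [-0.  -2.1 -0. ]
[1.1 0.  7.6] [-0.  -2.1 -0. ]
[1.3 0.  7.5] [-0.  -2.1 -0. ]
[1.6 0.  7.5] [-0.  -2.1 -0. ]
[ 1.9 -0.   7.4] [-0.  -2.1 -0. ]
[ 2.2 -0.   7.4] [-0.  -2.1 -0. ]
```

Request:
{"name": "play_rows", "arguments": {"steps": [{"linear": [-1,0,7.5],"rot": [0,-2,0],"hand": -1},{"linear": [-0.5,0,7.5],"rot": [0,-2,0],"hand": -1},{"linear": [0,0,7.5],"rot": [0,-2,0],"hand": -1},{"linear": [0,0,7.5],"rot": [0,-2,0],"hand": -1},{"linear": [0,0,7.5],"rot": [0,-2,0],"hand": -1},{"linear": [0.5,0,7.5],"rot": [0,-2,0],"hand": -1},{"linear": [1,0,7.5],"rot": [0,-2,0],"hand": -1},{"linear": [1,0,7.5],"rot": [0,-2,0],"hand": -1},{"linear": [1,0,7.5],"rot": [0,-2,0],"hand": -1},{"linear": [1.5,0,7.5],"rot": [0,-2,0],"hand": -1},{"linear": [2,0,7.5],"rot": [0,-2.5,0],"hand": -1},{"linear": [2,0,7.5],"rot": [0,-2.5,0],"hand": -1}]}}

```text
time: 3.1
ee_pos: [0.4691, 0.0429, 0.2362]
ee_rot: [[-0.629, -0.078, 0.774], [-0.052, 0.997, 0.059], [-0.776, -0.003, -0.631]]
contact_force: [0.6, 0.3, -0.2]
gripper_width: 0.0001
gripper_force: 0.0
```

```bash
python3 - <<'E'
from h import *
c=cur();cv2.imwrite("pics/s1.png",r.camera("scene")[60:340,180:500,::-1])
cv2.imwrite("pics/w1.png",r.camera("wrist")[:,:,::-1])
E
```

```text
t 3.1 org [-134.7   24.9  236.2] tilt 50.9 F [ 0.7  0.2 -0.2] q [-0.35 -0.01  2.12  1.06  0.37 -2.88] w 0.0
```

View pics/w1.png

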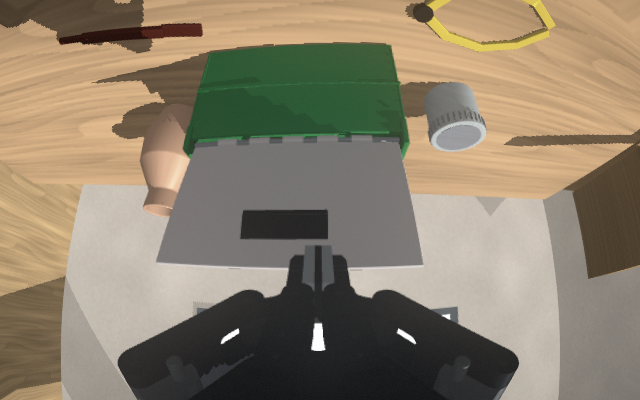

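Seen from the wrist camera, the flap's outer face spans (195,145) to (420,262), with the black catch at (241,210)–(328,238). Joint 6 ran to its limit, so I will use less tilt.

```bash
python3 - <<'E'
from h import *
c=cur();rows(c,pose(-150,195,36),8);print();rows(pose(-150,195,36),pose(-112,177,36),4)
E
```

```text
t 3.2 org [-134.9   25.3  236.4] tilt 50.9 F [-0.7 -0.2  0.5] q [-0.35 -0.01  2.12  1.06  0.37 -2.88] w 0.0
[ 5.1 -3.2  1.9] [-0.2  1.9 -0.2]
[ 5.1 -3.2  2. ] [-0.2  1.9 -0.2]
[ 5.  -3.2  2.2] [-0.2  1.9 -0.2]
[ 5.  -3.2  2.3] [-0.2  1.9 -0.2]
[ 4.9 -3.2  2.5] [-0.2  1.9 -0.2]
[ 4.8 -3.2  2.6] [-0.2  1.9 -0.2]
[ 4.7 -3.2  2.8] [-0.2  1.9 -0.2]
[ 4.7 -3.2  2.9] [-0.2  1.9 -0.2]

[-5.  -0.   9.2] [0. 0. 0.]
[-5.  -0.   9.2] [0. 0. 0.]
[-5.  -0.   9.2] [0. 0. 0.]
[-5.   0.   9.2] [0. 0. 0.]
```

Request:
{"name": "play_rows", "arguments": {"steps": [{"linear": [5,-3,2],"rot": [-0.2,1.9,-0.2],"hand": -1},{"linear": [5,-3,2],"rot": [-0.2,1.9,-0.2],"hand": -1},{"linear": [5,-3,2],"rot": [-0.2,1.9,-0.2],"hand": -1},{"linear": [5,-3,2.5],"rot": [-0.2,1.9,-0.2],"hand": -1},{"linear": [5,-3,2.5],"rot": [-0.2,1.9,-0.2],"hand": -1},{"linear": [5,-3,2.5],"rot": [-0.2,1.9,-0.2],"hand": -1},{"linear": [5,-3,3],"rot": [-0.2,1.9,-0.2],"hand": -1},{"linear": [5,-3,3],"rot": [-0.2,1.9,-0.2],"hand": -1},{"linear": [0,0,0],"rot": [0,0,0],"hand": -1}]}}

```text
time: 3.95
ee_pos: [0.4554, 0.0157, 0.1935]
ee_rot: [[-0.809, -0.116, 0.576], [-0.096, 0.993, 0.065], [-0.58, -0.003, -0.815]]
contact_force: [-0.1, 0.3, 0.2]
gripper_width: -0.0001
gripper_force: 0.0
```

```bash
python3 - <<'E'
from h import *
c=cur();rows(c,pose(-112,172,36),6)
E
```

```text
t 3.95 org [-151.5   -0.6  193.5] tilt 35.5 F [-0.1  0.3  0.2] q [-0.4   0.06  2.03  0.55  0.57 -2.48] w -0.0
[-3.3  0.1  6.7] [-0.  -0.1  0. ]
[-3.3  0.1  6.7] [-0.  -0.1  0. ]
[-3.3  0.1  6.8] [-0.  -0.1  0. ]
[-3.3  0.1  6.8] [-0.  -0.1  0. ]
[-3.2  0.1  6.8] [-0.  -0.1  0. ]
[-3.2  0.1  6.8] [-0.  -0.1  0. ]
```

Request:
{"name": "play_rows", "arguments": {"steps": [{"linear": [-3.3,0,6.7],"rot": [0,0,0],"hand": -1},{"linear": [-3.3,0,6.7],"rot": [0,0,0],"hand": -1},{"linear": [-3.3,0,6.7],"rot": [0,0,0],"hand": -1},{"linear": [-3.3,0,6.7],"rot": [0,0,0],"hand": -1},{"linear": [-3.3,0,6.7],"rot": [0,0,0],"hand": -1},{"linear": [-3.3,0,6.7],"rot": [0,0,0],"hand": -1},{"linear": [0,0,0],"rot": [0,0,0],"hand": -1}]}}

```text
time: 4.53
ee_pos: [0.4952, 0.0211, 0.1722]
ee_rot: [[-0.807, -0.116, 0.579], [-0.096, 0.993, 0.065], [-0.582, -0.003, -0.813]]
contact_force: [-0.0, 0.6, -0.2]
gripper_width: -0.0
gripper_force: 0.0
```

```bash
cat >> h.py <<'E'
def arc(th,phi,rc=62):
    t,f=np.radians(th),np.radians(phi)
    p=np.array([-65,120.5])+rc*np.array([np.cos(t),np.sin(t)])+1.5*np.array([-np.sin(t),np.cos(t)])-11*np.array([np.cos(f),np.sin(f)])
    return pose(p[0],p[1],phi)
E
python3 - <<'E'
from h import *
a=cur()
print((A.T@(arc(107,36)[0]-C)*1e3).round(1))
for th in range(107,-1,-6):
    b=arc(th,min(36,th));print(th,end=' ');rows(a,b,1);a=b
E
```

```text
t 4.53 org [-1.113e+02  1.000e-01  1.722e+02] tilt 35.6 F [ 0.1  0.6 -0.2] q [-0.33  0.17  1.98  0.57  0.48 -2.46] w -0.0
[-93.5  -0.  172.9]
107 [-14.9  -0.1   9.8] [-0.1 -0.4  0.1]
101 [-6.1  0.   2.3] [0. 0. 0.]
95 [-5.8 -0.   2.9] [0. 0. 0.]
89 [-5.5  0.   3.5] [0. 0. 0.]
83 [-5.1 -0.   4.1] [0. 0. 0.]
77 [-4.6  0.   4.6] [0. 0. 0.]
71 [-4.1  0.   5. ] [0. 0. 0.]
65 [-3.6 -0.   5.4] [0. 0. 0.]
59 [-3.  -0.   5.8] [0. 0. 0.]
53 [-2.4  0.   6. ] [0. 0. 0.]
47 [-1.7 -0.   6.3] [0. 0. 0.]
41 [-1.1 -0.   6.4] [0. 0. 0.]
35 [-0.4  0.   6.3] [ 0.  1. -0.]
29 [ 0.1 -0.   5.3] [-0.  6. -0.]
23 [0.1 0.  5.3] [0. 6. 0.]
17 [ 0.1 -0.   5.3] [-0.  6. -0.]
11 [0.1 0.  5.3] [-0.  6. -0.]
5 [0.1 0.  5.3] [0. 6. 0.]
```

Request:
{"name": "play_rows", "arguments": {"steps": [{"linear": [-5,0,3.3],"rot": [0,0,0],"hand": -1},{"linear": [-5,0,3.3],"rot": [0,0,0],"hand": -1},{"linear": [-5,0,3.3],"rot": [0,0,0],"hand": -1},{"linear": [-6,0,2.3],"rot": [0,0,0],"hand": -1},{"linear": [-5.8,0,2.9],"rot": [0,0,0],"hand": -1},{"linear": [-5.5,0,3.5],"rot": [0,0,0],"hand": -1},{"linear": [-5,0,4],"rot": [0,0,0],"hand": -1},{"linear": [-4.6,0,4.6],"rot": [0,0,0],"hand": -1},{"linear": [0,0,0],"rot": [0,0,0],"hand": -1}]}}

```text
time: 5.28
ee_pos: [0.545, 0.0267, 0.1752]
ee_rot: [[-0.807, -0.115, 0.58], [-0.096, 0.993, 0.065], [-0.583, -0.004, -0.812]]
contact_force: [-0.0, 0.0, -0.7]
gripper_width: 0.0002
gripper_force: 0.0
```

```bash
python3 - <<'E'
from h import *
c=cur();cv2.imwrite("pics/s2.png",cv2.resize(r.camera("scene")[60:340,180:500,::-1],None,fx=2,fy=2))
E
```

```text
t 5.28 org [-61.2  -0.  175.2] tilt 35.7 F [-0.   0.  -0.7] q [-0.28  0.24  1.86  0.48  0.5  -2.32] w 0.0
```

View pics/s2.png

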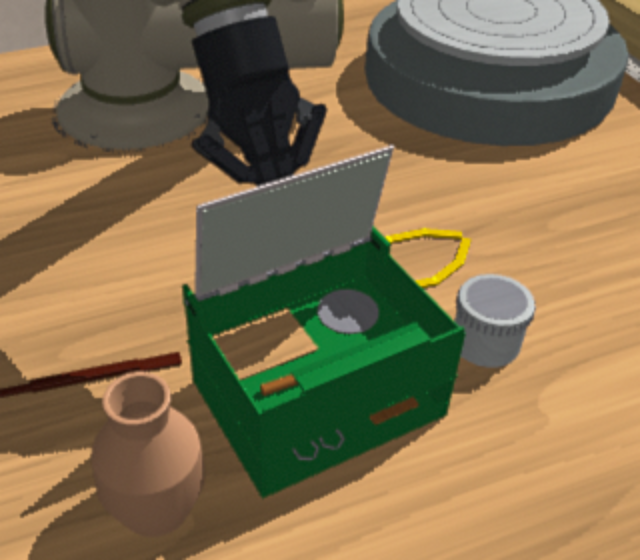

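The flap now leans forward to roughly 75°, pushed from behind by the fingertip, and nothing else has moved. I carry on along the arc.

Request:
{"name": "play_rows", "arguments": {"steps": [{"linear": [-4,0,5],"rot": [0,0,0],"hand": -1},{"linear": [-3.6,0,5.4],"rot": [0,0,0],"hand": -1},{"linear": [-3,0,5.8],"rot": [0,0,0],"hand": -1},{"linear": [-2.4,0,6],"rot": [0,0,0],"hand": -1},{"linear": [-1.7,0,6.3],"rot": [0,0,0],"hand": -1},{"linear": [-1,0,6.4],"rot": [0,0,0],"hand": -1},{"linear": [-0.4,0,6.3],"rot": [0,1,0],"hand": -1},{"linear": [0,0,5.3],"rot": [0,6,0],"hand": -1},{"linear": [0,0,5.3],"rot": [0,6,0],"hand": -1},{"linear": [0,0,5.3],"rot": [0,6,0],"hand": -1},{"linear": [0,0,0],"rot": [0,0,0],"hand": -1}]}}

```text
time: 6.25
ee_pos: [0.5906, 0.0317, 0.137]
ee_rot: [[-0.952, -0.116, 0.283], [-0.112, 0.993, 0.029], [-0.285, -0.004, -0.959]]
contact_force: [0.1, -0.6, 0.5]
gripper_width: 0.0003
gripper_force: 0.4
```

```bash
python3 - <<'E'
from h import *
a=cur()
for th in (12,6,2,0):
    b=arc(th,th);print(th,end=' ');rows(a,b,1);a=b
print((A.T@(b[0]-C)*1e3).round(1))
E
```

```text
t 6.25 org [-15.4  -0.4 137. ] tilt 16.5 F [ 0.  -0.6  0.5] q [-0.18  0.43  1.55  0.1   0.89 -1.92] w 0.0
12 [1.3 0.4 4.3] [-0.2  4.5  0.1]
6 [0.1 0.  5.3] [-0.  6.  0.]
2 [ 0.  -0.   3.6] [0. 4. 0.]
0 [-0.  -0.   1.8] [-0.  2. -0.]
[-14.   0. 122.]
```

Request:
{"name": "play_rows", "arguments": {"steps": [{"linear": [0.5,0,4.3],"rot": [0,4.5,0],"hand": -1},{"linear": [0,0,5.3],"rot": [0,6,0],"hand": -1},{"linear": [0,0,3.6],"rot": [0,4,0],"hand": -1},{"linear": [0,0,2],"rot": [0,2,0],"hand": -1},{"linear": [0,0,0.5],"rot": [0,0,0],"hand": -1},{"linear": [0,0,0],"rot": [0,0,0],"hand": -1}]}}

```text
time: 6.75
ee_pos: [0.5916, 0.0323, 0.1219]
ee_rot: [[-0.993, -0.117, 0.008], [-0.117, 0.993, -0.001], [-0.008, -0.002, -1.0]]
contact_force: [2.3, 0.7, 5.4]
gripper_width: 0.0001
gripper_force: 2.5
```

```bash
python3 - <<'E'
from h import *
a=cur()
E
```

```text
t 6.75 org [-14.2   0.2 121.9] tilt 0.5 F [2.4 0.5 5.4] q [-0.15  0.55  1.35 -0.    1.24 -1.83] w 0.0
```

Request:
{"name": "play_rows", "arguments": {"steps": [{"linear": [0,0,0.7],"rot": [0,-0.5,0],"hand": -1},{"linear": [0,0,0],"rot": [0,0,0],"hand": -1},{"linear": [-3,0,0],"rot": [0,0,0],"hand": -1},{"linear": [-3,0,0],"rot": [0,0,0],"hand": -1},{"linear": [-3,0,0],"rot": [0,0,0],"hand": -1},{"linear": [-3,0,0],"rot": [0,0,0],"hand": -1},{"linear": [0,0,0],"rot": [0,0,0],"hand": -1}]}}

```text
time: 7.33
ee_pos: [0.6031, 0.0336, 0.1218]
ee_rot: [[-0.993, -0.117, 0.016], [-0.117, 0.993, -0.0], [-0.016, -0.002, -1.0]]
contact_force: [-0.7, 0.5, 8.5]
gripper_width: -0.0001
gripper_force: 4.6
```

```bash
python3 - <<'E'
from h import *
a=cur();cv2.imwrite("pics/s3.png",cv2.resize(r.camera("scene")[160:320,260:420,::-1],None,fx=3.6,fy=3.6,interpolation=2))
E
```

```text
t 7.33 org [ -2.7   0.2 121.8] tilt 0.9 F [-0.6  0.6  8.5] q [-0.14  0.56  1.32  0.    1.24 -1.83] w -0.0
```

View pics/s3.png

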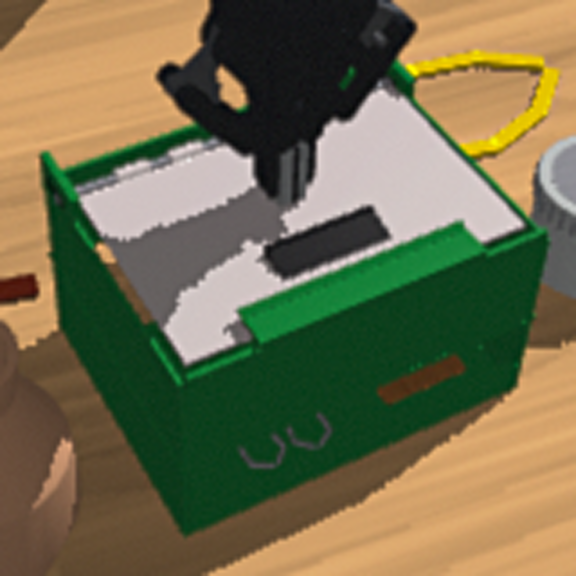

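The flap lies flat with its edge at the lip. The fingertip at about (290,190) is just hinge-side of the catch (265–390, 205–278). Next is the push along.

Request:
{"name": "play_rows", "arguments": {"steps": [{"linear": [-3,0,0],"rot": [0,0,0],"hand": -1},{"linear": [-3,0,0],"rot": [0,0,0],"hand": -1},{"linear": [-3,0,0],"rot": [0,0,0],"hand": -1},{"linear": [-3,0,0],"rot": [0,0,0],"hand": -1},{"linear": [0,0,0],"rot": [0,0,0],"hand": -1}]}}

```text
time: 7.8
ee_pos: [0.6137, 0.035, 0.1216]
ee_rot: [[-0.993, -0.117, 0.013], [-0.117, 0.993, -0.0], [-0.012, -0.002, -1.0]]
contact_force: [-6.4, -1.3, 10.4]
gripper_width: 0.0001
gripper_force: 5.2
```

Request:
{"name": "play_rows", "arguments": {"steps": [{"linear": [-2,0,0],"rot": [0,0,0],"hand": -1},{"linear": [-2,0,0],"rot": [0,0,0],"hand": -1},{"linear": [-2,0,0],"rot": [0,0,0],"hand": -1},{"linear": [0,0,0],"rot": [0,0,0],"hand": -1}]}}

```text
time: 8.13
ee_pos: [0.6195, 0.0357, 0.1215]
ee_rot: [[-0.993, -0.117, 0.012], [-0.117, 0.993, -0.0], [-0.012, -0.002, -1.0]]
contact_force: [-6.5, -0.4, 10.3]
gripper_width: 0.0001
gripper_force: 4.9
```

```bash
python3 - <<'E'
from h import *
a=cur()
E
```

```text
t 8.13 org [ 13.8   0.3 121.5] tilt 0.7 F [-6.5  0.3 10.3] q [-0.13  0.59  1.27  0.    1.27 -1.82] w 0.0
```

Request:
{"name": "play_rows", "arguments": {"steps": [{"linear": [-2,0,0],"rot": [0,0,0],"hand": -1},{"linear": [-2,0,0],"rot": [0,0,0],"hand": -1},{"linear": [-2,0,0],"rot": [0,0,0],"hand": -1},{"linear": [0,0,0],"rot": [0,0,0],"hand": -1}]}}

```text
time: 8.47
ee_pos: [0.6256, 0.0364, 0.1215]
ee_rot: [[-0.993, -0.117, 0.013], [-0.117, 0.993, -0.0], [-0.012, -0.002, -1.0]]
contact_force: [-5.9, -0.2, 9.0]
gripper_width: 0.0
gripper_force: 4.4
```

Request:
{"name": "play_rows", "arguments": {"steps": [{"linear": [-2,0,0],"rot": [0,0,0],"hand": -1},{"linear": [-1,0,0],"rot": [0,0,0],"hand": -1},{"linear": [0,0,0],"rot": [0,0,0],"hand": -1}]}}

```text
time: 8.72
ee_pos: [0.6267, 0.0366, 0.1212]
ee_rot: [[-0.993, -0.117, 0.007], [-0.117, 0.993, -0.001], [-0.007, -0.001, -1.0]]
contact_force: [-14.4, -2.0, 11.1]
gripper_width: 0.0002
gripper_force: 9.6
```

```bash
python3 - <<'E'
from h import *
a=cur();cv2.imwrite("pics/s4.png",cv2.resize(r.camera("scene")[160:320,260:420,::-1],None,fx=3.6,fy=3.6,interpolation=2))
E
```

```text
t 8.72 org [ 21.    0.4 121.2] tilt 0.4 F [-14.6  -0.3  11.1] q [-0.13  0.6   1.24  0.    1.29 -1.82] w 0.0
```

View pics/s4.png

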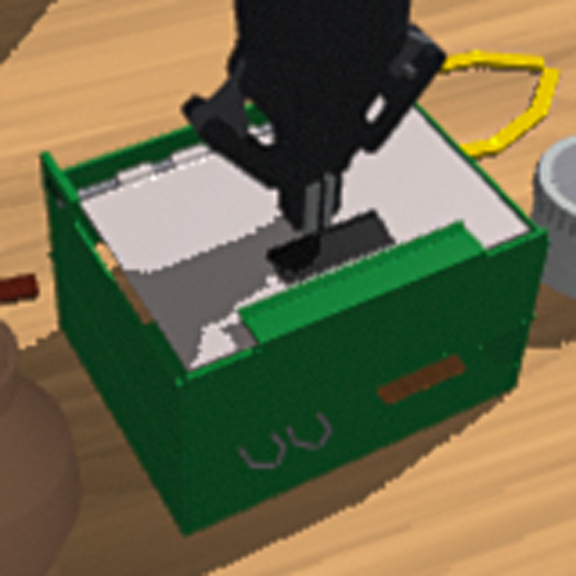

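The push ended against a firm stop (14.6 N) at x = 21, with the catch now close to the lip. I give it a bit more push, then lift off and check.

Request:
{"name": "play_rows", "arguments": {"steps": [{"linear": [-1.5,0,0],"rot": [0,0,0],"hand": -1},{"linear": [0,0,0],"rot": [0,0,0],"hand": -1},{"linear": [0,0,0],"rot": [0,0,0],"hand": -1}]}}

```text
time: 9.02
ee_pos: [0.6268, 0.0366, 0.1211]
ee_rot: [[-0.993, -0.117, 0.004], [-0.117, 0.993, -0.001], [-0.004, -0.001, -1.0]]
contact_force: [-20.0, -3.1, 13.7]
gripper_width: 0.0004
gripper_force: 13.0
```

Request:
{"name": "play_rows", "arguments": {"steps": [{"linear": [3,0,0],"rot": [0,0,0],"hand": -1},{"linear": [0,0,-3],"rot": [0,0,0],"hand": -1},{"linear": [0,0,-5],"rot": [0,0,0],"hand": -1},{"linear": [0,0,-20],"rot": [0,0,0],"hand": -1},{"linear": [0,0,-30],"rot": [0,0,0],"hand": -1},{"linear": [30,0,-25],"rot": [0,0,0],"hand": -1},{"linear": [40,0,0],"rot": [0,0,0],"hand": -1},{"linear": [40,0,0],"rot": [0,0,0],"hand": -1},{"linear": [40,0,0],"rot": [0,0,0],"hand": -1},{"linear": [40,0,0],"rot": [0,0,0],"hand": -1},{"linear": [0,0,0],"rot": [0,0,0],"hand": -1},{"linear": [0,0,0],"rot": [0,0,0],"hand": -1}]}}

```text
time: 10.02
ee_pos: [0.4372, 0.0147, 0.2027]
ee_rot: [[-0.993, -0.115, 0.015], [-0.115, 0.993, -0.001], [-0.014, -0.003, -1.0]]
contact_force: [1.1, 0.1, -0.0]
gripper_width: 0.0002
gripper_force: 0.0
```

```bash
python3 - <<'E'
from h import *
cur();out=[]
W=lambda x,y,z:C+A@np.array([x,y,z])/1e3
for n,(x0,y0,x1,y1),k in(("scene",(260,160,420,320),3),("top",(250,110,380,220),3)):
    im=np.ascontiguousarray(r.camera(n)[y0:y1,x0:x1,::-1]);im=cv2.resize(im,None,fx=k,fy=k,interpolation=2)
    for P,col in((W(30,30,128),(0,0,255)),(W(30,-30,128),(0,0,255)),(W(50,30,122),(0,0,255)),(W(50,-30,122),(0,0,255)),(W(80,100,118),(255,0,0)),(W(80,-100,118),(255,0,0)),(W(64,61,129.5),(255,0,0)),(W(64,-61,129.5),(255,0,0))):
        u=((proj(n,P)[0]-[x0,y0]+.5)*k).astype(int);cv2.circle(im,tuple(map(int,u)),2,col,-1)
    out.append(cv2.copyMakeBorder(im,0,480-im.shape[0],0,0,0))
cv2.imwrite("pics/f.png",np.hstack(out)[:, :800])
E
```

```text
t 10.02 org [-169.6    0.5  202.7] tilt 0.8 F [ 1.1 -0.  -0. ] q [-0.24  0.2   1.65  0.    1.28 -1.93] w 0.0
```

View pics/f.png

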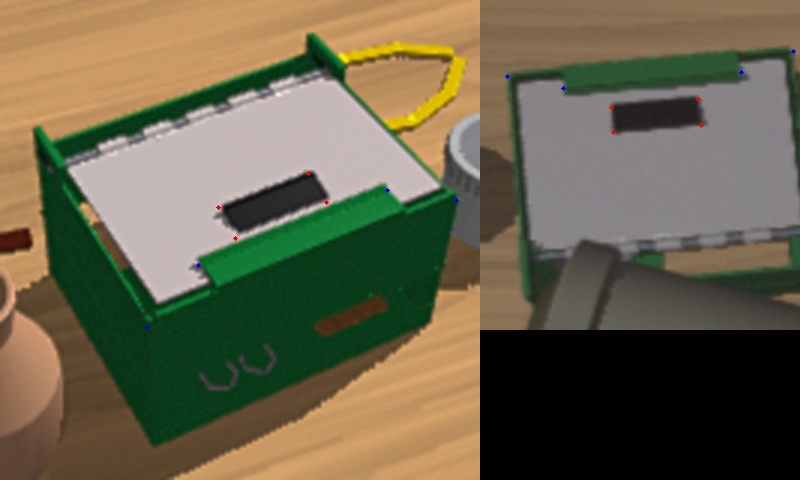

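The flap stays shut with the hand away. In the top view the catch matches its predicted fully-home corners, (612,107) to (701,125), and its edge is under the lip. The tin, vase and callipers look unmoved.

```bash
python3 -c "
from station import r
print(r.close_job())"
```

```text
the job is handed in; nothing more can be done
None
```

The flap is folded over, pressed flat and pushed home under the lip. It stayed shut after I withdrew the hand, and I have handed the job in at about 10 s with no verdict returned.

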